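# Reset the key-operated safety switch

## Robot

A 6-joint arm with a two-finger parallel gripper is mounted at the origin on a cart in front of the work surface, level with it; the furniture and walls round the work are solid. World frame = base frame: x ahead of the robot, y to its left, z up, the work surface at z = 0. Lengths are in m, angles in rad, forces in N, time in s.
With the tool pointing down it reaches from about 0.375 to 0.9 m from the base axis. Payload 3.1 kg.
Tool frame: the origin (TCP) lies between the finger pads; the fingertips stand manip.nose_length ahead of it and the grasp point (between the pads) lies 5 mm behind it (manip.nose_length is the distance from the TCP to the fingertips, in m); z points along the fingers, y is the line along which they close (so a half turn about z gives the same grasp; the last joint's range is limited). The gripper opens to 85 mm and grips with 20 to 120 N. Pads are 22 mm wide; open, the fingers measure 114 mm over their backs; the gripper's body (76 mm by 85 mm) begins 54 mm behind the grasp point. The pads swing forward as they close: fully open they stand 13 mm farther back than shut.
Start: joints at [-1.367, 0.527, 1.433, -0, 1.181, -0.178], TCP at [0.233, -0.58, 0.224] pointing down, gripper open.
Joint ranges: [-3.08, 3.08], [-0.75, 2.2], [0.22, 2.44], [-1.43, 4.57], [0, 2.65], [-2.85, 2.85]. Speed limits (rad/s): [2.79, 2.79, 3.14, 3.14, 3.14, 3.14].

## Interface

Orientations are given as a unit quaternion [x, y, z, w].
In Python, from station import monitor, eyes, job, manip gives the robot as it stands.
- The arm moves only by the shell command python3 -m pendant 'ROWS' [FORCE]. ROWS is JSON, a list that holds one entry, the list of rows, each a list of 7 numbers: the shift along the tool's x, y, z as a fraction of full scale, then the turn, a rotation vector about the tool's x, y, z as a fraction of full scale, then the opening, from 0 (shut) to 1 (fully open). A call has 1 to 20 rows; each row shifts and turns the commanded pose from where the row before left it, along the tool's axes as they then stand; what a row does not reach is not made up. Full scale, the value 1, is 800 mm for a shift and 0.12 rad for a turn. A row lasts 1/10 s, in which the tool goes at most 50 mm and 8.59 degrees, less where a joint would pass 70% of its speed; a pose out of reach is approached as far as the arm can. A call with a number of a shift or a turn outside -1 to 1 is refused whole. A call with a gripper value outside its range is refused whole. The fingers move at their own pace and stop on an object; FORCE is the grip in N (left out, the last holds). Time passes only in rows, so rows that do not move let the fingers close. It gives the time, the measured TCP pose, the force, the opening and the grip force at its end, in the units of the state.
- monitor.sense(): the state, without advancing time (a new reading comes with each control period).
- eyes.snapshot(name): name is "scene" or "top" or "wrist"; returns a dict with "pixels" (384x512x3 uint8, red, green, blue), "depth" (384x512 float32, m along the optical axis (not along the pixel's ray), 0 where there is no reading), "intrinsics" (3x3 intrinsics, pixels), "eye" and "attitude" of the camera in the world. Camera axes: x right, y down, z forward; pixel columns grow to the right and rows downward; lengths in m; the calibration is good to about 2 mm. A picture is of the moment at which its call begins.
- job.sign_off(): hands the job in; it is judged then, once.
The state is a dict: "t": time; "q": joint angles; "qd": joint speeds; "tau": joint torques, N m; "tcp_pos": TCP position; "tool_rot": TCP orientation; "force": force on the tool from outside, world axes, zero at the start; "ft_torque": the same for the moment, N m; "finger_gap": opening from 0.0 (shut) to 1.0 (fully open); "gripper_force": force on a finger pad.
Only numpy, scipy, OpenCV 4.12 (cv2) and the standard library are available. Lean on these libraries where they do the work, as an engineer would, in place of code of your own. Each camera call takes 0.05 s, during which the arm holds its last target. There are 200 camera calls.

## Task

The cooker's safety switch has tripped: reset it with its key, the large one with the oblong grip from the key stand. Push the key fully into the switch's lock, turn it clockwise to the stop and back home again, then draw it out and put it back upright, fully down, in the place in the stand that it came from. Leave the small key with the round grip where it is.

Things in the scene. Friction and masses are not known exactly. Their poses are not given: they have to be found in the camera images.
- large_key: Steel key, 70 g, standing in a wooden stand. Origin: on its axis, underside of its round stop collar (40 across, 4 thick, mm); x along grip and blade, z up. Above: flat oblong grip 46 wide (x), 10 thick (y), solid from 4 to 46 above the origin, then a narrow loop to 58. Below: blade 24 wide (x), 8 thick, 32 long. Seated, the collar rests on the face round the slot. A half turn makes no difference.
- small_key: The other key, not wanted: round flat grip 28 mm across, 8 thick, top 40 above its origin (underside of its 32 mm collar, on its axis). Both keys stand in one fixed wooden block (180 x 50, 42 high), 90 mm apart, grips in line along it; which stands where varies. Block and lock have equal slots: 27 x 10, 36 deep, widening over the top 8 mm to a 37 x 20 mouth that guides the blade.
- lock_mouth (a point): Centre of the slot's mouth in the top face of the lock's turning barrel (54 x 40 mm), 80 mm above the worktop; x along the slot, z up; it turns with the barrel. The barrel stands in a fixed round steel surround (84 across, top at 70 mm) on a flat grey enclosure (120 x 130, 40 high) fixed to the worktop. The key is fully in when its origin is here.
- lock (a joint): Turn of the barrel, rad: 0 at home, a stop, where it starts; grows clockwise seen from above to a hard stop at 1.05 (60 degrees). Friction about 0.06 N m, no spring: it stays where it is left. The blade has about 5 degrees of play to each side, so turn the key that much farther at either end.
Not all that is in view belongs to the job. Leave any blue or yellow look-alike of the large_key alone.

How it is judged:
By the outcome, as a careful person would: the job done as asked, in the order asked, and still so for the second after the job is handed in, with the robot touching nothing.
It also fails if it takes over 58 s, if anything falls off the work surface, if the arm or the gripper's body presses on something with over 40 N, if the wrist force passes 120 N, or if a joint passes its speed limit or range.

## Working session

There is one attempt and no reset: what is moved stays moved. The work goes in short steps, Python scripts to look and compute and a shell command to move; the robot and the scene stay as the last step left them, time stands still between calls to the robot, and variables do not carry over. Pictures are saved under pics/ and viewed, at most 10 in all, crops included, and the job is handed in when it is done.

```bash
ls; mkdir -p pics; cat > h.py <<'E'
import numpy as np, cv2
from scipy.spatial.transform import Rotation as R
from station import monitor, eyes, job, manip
def snap(n,f=None):
    s=eyes.snapshot(n)
    if f: cv2.imwrite('pics/'+f,cv2.cvtColor(s['pixels'],cv2.COLOR_RGB2BGR))
    return s
def rot(a):
    a=np.array(a,float)
    return a if a.shape==(3,3) else R.from_quat(a).as_matrix()
def cloud(s):
    K=np.array(s['intrinsics']);d=s['depth'];v,u=np.mgrid[:d.shape[0],:d.shape[1]]
    c=np.stack([(u-K[0,2])/K[0,0]*d,(v-K[1,2])/K[1,1]*d,d],-1)
    return c@rot(s['attitude']).T+np.array(s['eye'])
def onplane(s,uv,z):
    K=np.array(s['intrinsics']);uv=np.atleast_2d(uv).astype(float)
    r=np.c_[(uv[:,0]-K[0,2])/K[0,0],(uv[:,1]-K[1,2])/K[1,1],np.ones(len(uv))]@rot(s['attitude']).T
    e=np.array(s['eye']);return e+r*((z-e[2])/r[:,2])[:,None]
E
python3 - <<'E'
from h import *
print(monitor.sense(), manip.nose_length)
a=snap('scene');b=snap('top')
for s in(a,b):print(s['eye'],s['attitude'],s['intrinsics'])
im=np.vstack([a['pixels'],b['pixels']])
cv2.imwrite('pics/s0.png',a['pixels'][...,::-1]);cv2.imwrite('pics/t0.png',b['pixels'][...,::-1])
np.savez('t0.npz',**b);np.savez('s0.npz',**a)
E
```

```text
pics
{'t': 0.0, 'q': array([-1.36651001e+00,  5.28461649e-01,  1.43394741e+00,  6.41427680e-06,
        1.18135615e+00, -1.78482689e-01]), 'qd': array([ 3.93354704e-04,  9.43900080e-05,  4.21869956e-04, -7.50583483e-04,
       -8.34676016e-04, -1.70195045e-03]), 'tau': array([-3.25212441e-04, -4.42349660e+01, -1.78023988e+01, -8.68244979e-05,
        8.53881153e-03, -7.58409442e-06]), 'tcp_pos': array([ 0.23331762, -0.5790169 ,  0.22332205]), 'tool_rot': array([ 9.81741471e-01,  1.90216992e-01, -1.10491605e-05, -1.08622691e-03]), 'force': array([-0.71750512,  0.94413774,  0.37138094]), 'ft_torque': array([ 0.04369944, -0.01216427,  0.04626997]), 'gripper_force': 0.0, 'finger_gap': 1.000984288791603} 0.014
[0.10914249 0.57721822 0.53210882] [-0.25817836  0.82979117 -0.46789559  0.16082374] [[448.43777118   0.         251.23084224]
 [  0.         448.43777118 189.35903572]
 [  0.           0.           1.        ]]
[ 0.39610955 -0.04760314  0.94008644] [-0.69735798  0.71119153 -0.06280273  0.06288306] [[446.30774746   0.         249.13077931]
 [  0.         446.30774746 183.67194447]
 [  0.           0.           1.        ]]
```

View pics/t0.png

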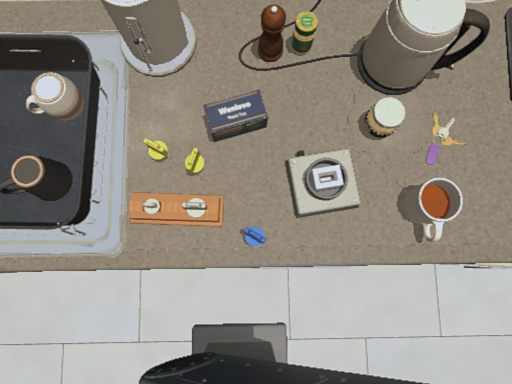

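View pics/s0.png

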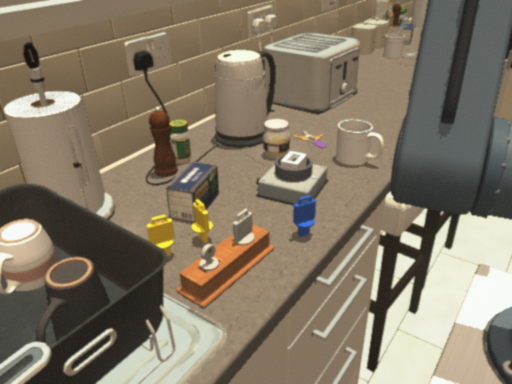

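The top view shows the stand at about (177,209), with the large key at (196,207) and the small one at (151,205). The lock barrel is at (327,178) and the blue decoy at (254,236). The scene view agrees.

```bash
python3 - <<'E'
from h import *
T=dict(np.load('t0.npz'));S=dict(np.load('s0.npz'))
for s,n,bx,lk in((T,'top',(120,180,235,235),(280,140,370,225)),(S,'scene',(165,200,285,315),(250,140,340,210))):
    hsv=cv2.cvtColor(s['pixels'],cv2.COLOR_RGB2HSV);P=cloud(s)
    roi=np.zeros(hsv.shape[:2],bool);roi[bx[1]:bx[3],bx[0]:bx[2]]=1
    m=roi&(P[...,2]>.034)&(P[...,2]<.043)
    p=P[m]; r=cv2.minAreaRect((p[:,:2]*1000).astype(np.float32));print(n,'block top z',np.median(p[:,2]),r)
    for nm,lo,hi in(('collar',.0435,.049),('grip',.052,.107)):
        m=(roi&(P[...,2]>lo)&(P[...,2]<hi)).astype(np.uint8)
        k,l,st,c=cv2.connectedComponentsWithStats(m)
        for i in range(1,k):
            if st[i,4]>8:
                q=P[l==i];r=cv2.minAreaRect((q[:,:2]*1000).astype(np.float32));print(nm,st[i],q.mean(0).round(4),q[:,2].max().round(4),r)
    roi[:]=0;roi[lk[1]:lk[3],lk[0]:lk[2]]=1
    for nm,lo,hi in(('encl',.036,.044),('surr',.066,.074),('barrel',.0765,.084)):
        q=P[roi&(P[...,2]>lo)&(P[...,2]<hi)]
        if len(q):
            r=cv2.minAreaRect((q[:,:2]*1000).astype(np.float32));print(nm,len(q),np.median(q[:,2]).round(4),r)
    g=cv2.resize(s['pixels'][lk[1]:lk[3],lk[0]:lk[2]],None,fx=4,fy=4,interpolation=cv2.INTER_CUBIC)
    g2=cv2.resize(s['pixels'][bx[1]:bx[3],bx[0]:bx[2]],None,fx=3,fy=3,interpolation=cv2.INTER_CUBIC)
    W=800;c=np.zeros((g.shape[0]+0 if g.shape[0]>g2.shape[0] else g2.shape[0],g.shape[1]+g2.shape[1],3),np.uint8);c[:g.shape[0],:g.shape[1]]=g;c[:g2.shape[0],g.shape[1]:]=g2
    cv2.imwrite(f'pics/{n}_c.png',c[...,::-1])
E
```

```text
top block top z 0.04130460159539723 ((513.62158203125, 104.1186294555664), (180.8990020751953, 50.36964416503906), 86.83555603027344)
collar [145 197  15  20 126] [0.5137 0.1465 0.0459] 0.0489 ((515.7157592773438, 148.4937286376953), (30.841415405273438, 30.56646156311035), 49.2578010559082)
collar [189 198  16   5  47] [0.5254 0.0579 0.0455] 0.0484 ((525.5211181640625, 57.833518981933594), (29.931982040405273, 8.711193084716797), 87.90018463134766)
collar [187 209  22   9 102] [0.5002 0.0582 0.0459] 0.0487 ((498.4698791503906, 56.526390075683594), (42.625205993652344, 15.535245895385742), 86.06458282470703)
collar [137 213   7   5  10] [0.4973 0.1712 0.0442] 0.0454 ((498.1322021484375, 172.37429809570312), (7.288447856903076, 12.63355827331543), 8.246713638305664)
grip [142 202  15   6  72] [0.5147 0.1466 0.076 ] 0.0834 ((515.3032836914062, 148.17404174804688), (26.747264862060547, 7.738961696624756), 88.2497329711914)
grip [182 202  26   8 171] [0.5093 0.0572 0.0844] 0.1027 ((510.95953369140625, 58.78569030761719), (45.816139221191406, 10.216053009033203), 87.07434844970703)
encl 2
[... 2362 characters left out ...]
666992), 86.32857513427734)
grip [165 215   9  20 130] [0.6221 0.1326 0.0679] 0.0904 ((621.7198486328125, 132.2892303466797), (9.918899536132812, 16.22377586364746), 4.911890029907227)
grip [201 244  15  19 200] [0.5108 0.1539 0.071 ] 0.0845 ((512.4774780273438, 151.57688903808594), (28.347957611083984, 9.677970886230469), 85.56040954589844)
encl 906 0.0407 ((578.6011962890625, -241.23255920410156), (195.36900329589844, 243.69192504882812), 23.708459854125977)
surr 350 0.0702 ((519.9022827148438, -132.6143798828125), (82.91165161132812, 233.20846557617188), 30.578596115112305)
barrel 289 0.08 ((514.2269897460938, -134.29966735839844), (57.80528259277344, 230.157470703125), 34.34912872314453)
```

View pics/top_c.png

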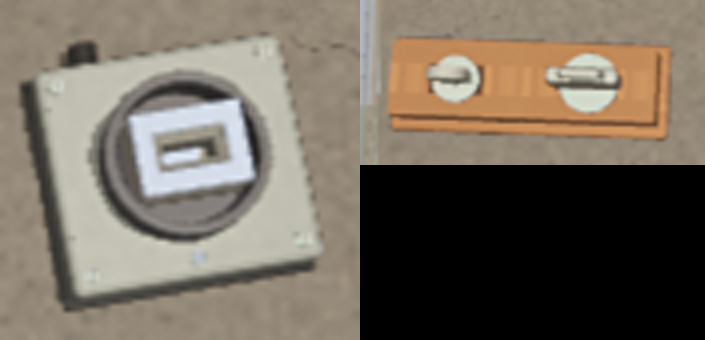

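```bash
cat >> h.py <<'E'
def go(x,y,z,yaw=None):
    s=monitor.sense();Rm=rot(s['tool_rot']);p=s['tcp_pos']
    y0=np.degrees(np.arctan2(Rm[1,0],Rm[0,0]))
    up=-Rm[:,2]
    t=Rm.T@(np.array([x,y,z])-p)
    print('t %.2f'%s['t'],'p',p.round(4),'yaw %.2f'%y0,'tilt',up.round(4),'f',s['force'].round(1),'gap %.3f gf %.1f'%(s['finger_gap'],s['gripper_force']))
    print('shift mm',(t*1000).round(2),'units',(t/.8).round(4),'|d|',np.linalg.norm(t).round(4),'' if yaw is None else 'turnz units %.3f'%(-np.radians(yaw-y0)/.12))
E
python3 -m pendant '[[[0,0,0,0,0,-1,0.6],[0,0,0,0,0,-1,0.6],[0,0,0,0,0,-1,0.6],[0,0,0,0,0,-1,0.6],[0,0,0,0,0,-1,0.6],[0,0,0,0,0,-1,0.6],[0,0,0,0,0,-1,0.6],[0,0,0,0,0,-1,0.6],[0,0,0,0,0,-1,0.6],[0,0,0,0,0,-0.45,0.6],[0,0,0,0,0,0,0.6]]]' 40
python3 - <<'E'
from h import *
go(.5111,.059,.2,86.9)
E
```

```text
t: 1.2
tcp_pos: [0.2334, -0.5794, 0.2238]
tool_rot: [0.726, 0.688, 0.0, -0.001]
force: [0.8, 0.0, 0.7]
finger_gap: 0.6
gripper_force: 0.0
t 1.20 p [ 0.2334 -0.5794  0.2238] yaw 86.89 tilt [ 2.0e-04 -1.2e-03  1.0e+00] f [0.8 0.  0.7] gap 0.600 gf 0.0
shift mm [652.43 242.74  24.47] units [0.8155 0.3034 0.0306] |d| 0.6966 turnz units -0.001
```

```bash
python3 -m pendant '[[[0.0544,0.0202,0.002,0,0,0,0.6],[0.0544,0.0202,0.002,0,0,0,0.6],[0.0544,0.0202,0.002,0,0,0,0.6],[0.0544,0.0202,0.002,0,0,0,0.6],[0.0544,0.0202,0.002,0,0,0,0.6],[0.0544,0.0202,0.002,0,0,0,0.6],[0.0544,0.0202,0.002,0,0,0,0.6],[0.0544,0.0202,0.002,0,0,0,0.6],[0.0544,0.0202,0.002,0,0,0,0.6],[0.0544,0.0202,0.002,0,0,0,0.6],[0.0544,0.0202,0.002,0,0,0,0.6],[0.0544,0.0202,0.002,0,0,0,0.6],[0.0544,0.0202,0.002,0,0,0,0.6],[0.0544,0.0202,0.002,0,0,0,0.6],[0.0544,0.0202,0.002,0,0,0,0.6],[0,0,0,0,0,0,0.6],[0,0,0,0,0,0,0.6]]]'
python3 - <<'E'
from h import *
go(.5111,.059,.2,86.9)
s=snap('wrist','w1.png')
P=cloud(s);print(s['eye'])
hsv=cv2.cvtColor(s['pixels'],cv2.COLOR_RGB2HSV)
for nm,lo,hi in(('blk',.036,.0435),('collar',.0445,.048),('grip',.055,.107)):
    m=((P[...,2]>lo)&(P[...,2]<hi)&(abs(P[...,0]-.513)<.05)&(P[...,1]>-.01)&(P[...,1]<.2)).astype(np.uint8)
    k,l,st,c=cv2.connectedComponentsWithStats(m)
    for i in range(1,k):
        if st[i,4]>150:
            q=P[l==i];r=cv2.minAreaRect((q[:,:2]*1000).astype(np.float32));print(nm,st[i],np.median(q[:,2]).round(4),np.array(r[0]).round(1),np.array(r[1]).round(1),round(r[2],1))
E
```

```text
t: 2.9
tcp_pos: [0.5105, 0.0601, 0.2]
tool_rot: [0.725, 0.689, -0.0, -0.0]
force: [-1.0, -0.9, -0.8]
finger_gap: 0.597
gripper_force: 0.0
t 2.90 p [0.5105 0.0601 0.2   ] yaw 87.03 tilt [9.e-04 3.e-04 1.e+00] f [-1.  -0.9 -0.8] gap 0.597 gf 0.0
shift mm [-1.02  0.64 -0.02] units [-0.0013  0.0008 -0.    ] |d| 0.0012 turnz units 0.019
[0.51472954 0.13633518 0.34935696]
blk [ 233   46   49  163 5431] 0.0418 [511.9 106.1] [180.1  50.2] 86.9
collar [243  77  29  30 445] 0.0458 [514.4 151.1] [29.1 30.1] 87.5
collar [262 157  13  32 276] 0.0457 [522.5  61.7] [37.  14.1] 87.3
collar [241 158  12  31 258] 0.0458 [497.4  62.4] [36.1 13. ] 86.6
grip [253  75   9  30 264] 0.0795 [514.6 151.9] [26.9  7.8] 86.6
grip [252 155  10  49 448] 0.0876 [509.4  62.3] [45.2  9.4] 86.8
```

View pics/w1.png

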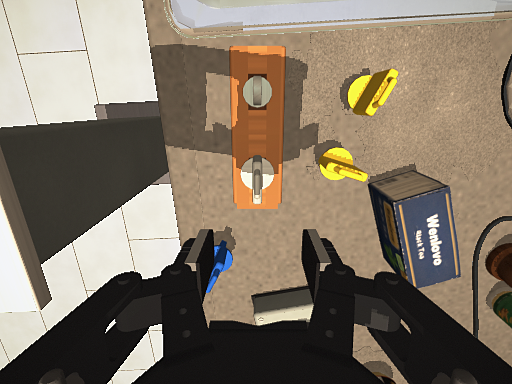

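The wrist view shows the large key at (257,178) and the small one at (257,92). Its position fix agrees with the top view to about 2.5 mm, so I'll descend and grip.

```bash
python3 -m pendant '[[[0,0,0.04,0,0,0,0.6],[0,0,0.04,0,0,0,0.6],[0,0,0.04,0,0,0,0.6],[0,0,0.03,0,0,0,0.6],[0,0,0.0187,0,0,0,0.6],[0,0,0,0,0,0,0.6],[0,0,0,0,0,0,0],[0,0,0,0,0,0,0],[0,0,0,0,0,0,0],[0,0,0,0,0,0,0],[0,0,0,0,0,0,0],[0,0,0,0,0,0,0]]]' 60
python3 - <<'E'
from h import *
go(.5105,.0601,.065,86.9)
E
```

```text
t: 4.15
tcp_pos: [0.5111, 0.0589, 0.0662]
tool_rot: [0.726, 0.688, 0.0, 0.001]
force: [-2.5, -1.7, 6.2]
finger_gap: 0.097
gripper_force: 61.5
t 4.15 p [0.5111 0.0589 0.0662] yaw 86.93 tilt [-1.2e-03  5.0e-04  1.0e+00] f [-2.5 -1.7  6.2] gap 0.097 gf 61.5
shift mm [ 1.19 -0.7   1.2 ] units [ 0.0015 -0.0009  0.0015] |d| 0.0018 turnz units 0.004
```

```bash
python3 -m pendant '[[[0,0,-0.014,0,0,0,0],[0,0,-0.025,0,0,0,0],[0,0,-0.03,0,0,0,0],[0,0,-0.03,0,0,0,0],[0,0,-0.03,0,0,0,0],[0,0,0,0,0,-0.8,0],[0,0,0,0,0,-0.844,0],[0,0,0,0,0,0,0],[0,0,0,0,0,0,0]]]'
python3 - <<'E'
from h import *
go(.562,-.202,.169,98.3)
a=snap('scene');b=snap('wrist')
cv2.imwrite('pics/l.png',np.hstack([a['pixels'][100:340,140:400],cv2.resize(b['pixels'][150:330,150:350],None,fx=1.33,fy=1.33)])[...,::-1] if 0 else cv2.resize(a['pixels'][100:340,140:400],None,fx=2,fy=2)[...,::-1])
cv2.imwrite('pics/lw.png',b['pixels'][...,::-1])
E
```

```text
t: 5.05
tcp_pos: [0.5106, 0.0592, 0.1688]
tool_rot: [0.655, 0.755, 0.0, -0.0]
force: [0.0, -0.6, -2.0]
finger_gap: 0.103
gripper_force: 60.5
t 5.05 p [0.5106 0.0592 0.1688] yaw 98.10 tilt [-0.e+00 -1.e-04  1.e+00] f [ 0.  -0.6 -2. ] gap 0.103 gf 60.5
shift mm [-2.6584e+02  1.4110e+01 -2.6000e-01] units [-3.323e-01  1.760e-02 -3.000e-04] |d| 0.2662 turnz units -0.030
```

View pics/l.png

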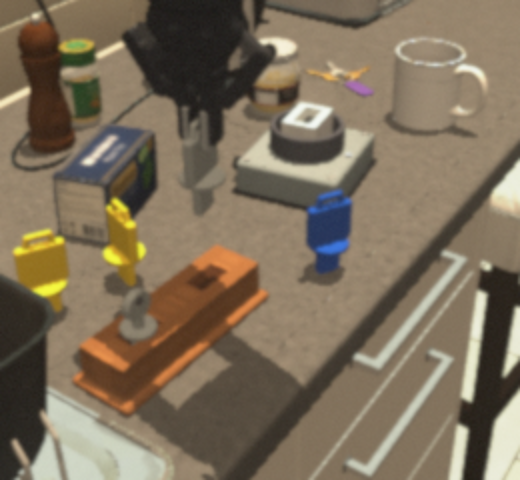

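The scene crop shows the key upright in the gripper at (205,160) and the stand slot empty at (208,277). Next I'll carry it over the lock.

```bash
python3 -m pendant '[[[-0.0475,0.0025,0,0,0,0,0],[-0.0475,0.0025,0,0,0,0,0],[-0.0475,0.0025,0,0,0,0,0],[-0.0475,0.0025,0,0,0,0,0],[-0.0475,0.0025,0,0,0,0,0],[-0.0475,0.0025,0,0,0,0,0],[-0.0475,0.0025,0,0,0,0,0],[0,0,0,0,0,0,0],[0,0,0,0,0,0,0],[0,0,0,0,0,0,0]]]'
python3 - <<'E'
from h import *
go(.562,-.203,.169,98.2)
for n in('wrist','top'):
    s=snap(n,n+'2.png');P=cloud(s)
    near=(abs(P[...,0]-.562)<.1)&(abs(P[...,1]+.203)<.1)
    for nm,lo,hi in(('encl',.036,.044),('surr',.066,.073),('barrel',.077,.084),('collar',.14,.155),('held',.16,.205)):
        m=(near&(P[...,2]>lo)&(P[...,2]<hi)).astype(np.uint8)
        k,l,st,c=cv2.connectedComponentsWithStats(m)
        for i in range(1,k):
            if st[i,4]>40:
                q=P[l==i];r=cv2.minAreaRect((q[:,:2]*1000).astype(np.float32));print(n,nm,st[i],np.median(q[:,2]).round(4),np.array(r[0]).round(1),np.array(r[1]).round(1),round(r[2],1))
E
```

```text
t: 6.15
tcp_pos: [0.5618, -0.201, 0.168]
tool_rot: [0.655, 0.756, -0.0, -0.001]
force: [-0.2, -0.0, -0.9]
finger_gap: 0.099
gripper_force: 60.5
t 6.15 p [ 0.5618 -0.201   0.168 ] yaw 98.21 tilt [ 0.0018 -0.0015  1.    ] f [-0.2 -0.  -0.9] gap 0.099 gf 60.5
shift mm [-2.02 -0.08 -0.96] units [-0.0025 -0.0001 -0.0012] |d| 0.0022 turnz units 0.002
wrist encl [ 199  118  117  116 6360] 0.0396 [ 561.1 -200.2] [119.2 128.5] 8.3
wrist encl [240 152  35   5 114] 0.0407 [ 556.9 -172.3] [35.3  4.5] 8.7
wrist encl [278 158  14  46 404] 0.0408 [ 590.2 -196.1] [13.2 49.2] 10.8
wrist encl [224 160  13  42 378] 0.0409 [ 532.  -205.1] [12.3 46. ] 5.4
wrist encl [253 176  10  12  75] 0.0435 [ 561.5 -200.8] [ 9.6 12.3] 8.5
wrist surr [ 215  145   86   73 1166] 0.0694 [ 560.7 -194.6] [83.  70.9] 6.9
wrist surr [236 161  43   2  80] 0.0684 [ 557.4 -174.3] [39.5  0.5] 8.7
wrist barrel [235 163  45  36 965] 0.0797 [ 559.5 -190.2] [40.3 32.7] 7.4
wrist collar [ 228  188   58   47 1209] 0.1476 [ 559.9 -192.7] [39.4 35.5] 8.8
wrist held [ 221  192   74   92 2724] 0.1922 [ 561.2 -197.7] [39.7 33.1] 61.0
top encl [289 156  13  19 114] 0.0393 [ 600.  -139.2] [19.4 43.1] 62.0
```

View pics/wrist2.png

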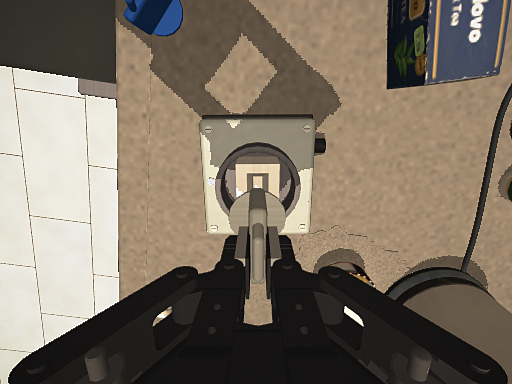

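The wrist view shows the slot at (258,180), directly ahead of the held key's collar at about (258,210). I'll refine the collar's centre relative to the barrel.

```bash
python3 - <<'E'
from h import *
from scipy.optimize import least_squares
s=snap('wrist');P=cloud(s);np.savez('w2.npz',**s)
go(.562,-.203,.168,98.2)
near=(abs(P[...,0]-.562)<.1)&(abs(P[...,1]+.203)<.1)
m=near&(P[...,2]>.142)&(P[...,2]<.152)
m[:, :]&=True
# outer (top) arc: first collar row per column
cols=np.where(m.any(0))[0];top=np.array([np.argmax(m[:,c]) for c in cols])
k=(top<212)
pts=onplane(s,np.c_[cols[k],top[k]-.5],.1475)[:,:2]*1000
f=least_squares(lambda p:np.hypot(pts[:,0]-p[0],pts[:,1]-p[1])-20,[560,-200],loss='soft_l1')
print('collar',f.x,np.abs(f.fun).mean(),len(pts))
f=least_squares(lambda p:np.hypot(pts[:,0]-p[0],pts[:,1]-p[1])-p[2],[560,-200,20],loss='soft_l1');print(f.x)
# barrel edges: side & far edge
q=P[near&(P[...,2]>.077)&(P[...,2]<.083)][:,:2]*1000
e=np.array([np.cos(np.radians(98.2)),np.sin(np.radians(98.2))]);n=np.array([e[1],-e[0]])
print('barrel far edge along',np.percentile(q@e,99.5),'across',np.percentile(q@n,[.5,99.5]),'-> centre along',np.percentile(q@e,99.5)-27)
c=np.array([562,-202]);print('ref (562,-202):',c@e,c@n)
print('collar along/across', f.x[:2]@e,f.x[:2]@n)
E
```

```text
t 6.30 p [ 0.5623 -0.2008  0.1685] yaw 98.29 tilt [ 8.e-04 -6.e-04  1.e+00] f [ 0.3 -0.2 -0.6] gap 0.093 gf 60.5
shift mm [-2.18 -0.58  0.48] units [-0.0027 -0.0007  0.0006] |d| 0.0023 turnz units 0.013
collar [ 561.11734306 -197.21274731] 0.33305828231910717 46
[ 560.95199335 -195.97907302   19.00108839]
barrel far edge along -252.01058571137366 across [507.02238461 546.79202472] -> centre along -279.01058571137366
ref (562,-202): -280.0922593858709 527.443197161664
collar along/across -273.9834129043404 527.264663488064
```

```bash
python3 -m pendant '[[[-0.0038,-0.0003,0,0,0,0,0],[0,0,0.0125,0,0,0,0],[0,0,0.0125,0,0,0,0],[0,0,0.01,0,0,0,0],[0,0,0.005,0,0,0,0],[0,0,0.005,0,0,0,0],[0,0,0.005,0,0,0,0],[0,0,0,0,0,0,0]]]'
python3 - <<'E'
from h import *
go(.562,-.204,.104,98.2)
E
```

```text
t: 7.1
tcp_pos: [0.5625, -0.2052, 0.128]
tool_rot: [0.655, 0.756, -0.0, -0.0]
force: [-0.2, 0.1, 0.3]
finger_gap: 0.091
gripper_force: 60.5
t 7.10 p [ 0.5625 -0.2052  0.128 ] yaw 98.20 tilt [ 8.e-04 -5.e-04  1.e+00] f [-0.2  0.1  0.3] gap 0.091 gf 60.5
shift mm [ 1.23 -0.34 24.  ] units [ 0.0015 -0.0004  0.03  ] |d| 0.024 turnz units 0.000
```

```bash
python3 -m pendant '[[[0,0,0.004,0,0,0,0],[0,0,0.004,0,0,0,0],[0,0,0.004,0,0,0,0],[0,0,0,0,0,0,0]]]'
python3 -m pendant '[[[0,0,0.004,0,0,0,0],[0,0,0.004,0,0,0,0],[0,0,0.004,0,0,0,0],[0,0,0,0,0,0,0]]]'
```

```text
t: 7.5
tcp_pos: [0.5625, -0.2051, 0.1185]
tool_rot: [0.655, 0.756, -0.0, -0.0]
force: [0.0, 0.8, -0.1]
finger_gap: 0.097
gripper_force: 60.6
t: 7.9
tcp_pos: [0.5624, -0.2051, 0.1087]
tool_rot: [0.655, 0.756, -0.0, -0.001]
force: [-0.6, 0.4, -0.1]
finger_gap: 0.094
gripper_force: 60.6
```

Going in freely with no force. About 5 mm remains.

```bash
python3 -m pendant '[[[0,0,0.003,0,0,0,0],[0,0,0.002,0,0,0,0],[0,0,0.001,0,0,0,0],[0,0,0,0,0,0,0]]]'
python3 -m pendant '[[[0,0,0.001,0,0,0,0],[0,0,0.001,0,0,0,0],[0,0,0,0,0,0,0],[0,0,0,0,0,0,0]]]'
```

```text
t: 8.3
tcp_pos: [0.5627, -0.2053, 0.1044]
tool_rot: [0.655, 0.756, -0.0, -0.0]
force: [-0.5, -0.2, -0.9]
finger_gap: 0.095
gripper_force: 60.6
t: 8.7
tcp_pos: [0.5629, -0.2054, 0.1042]
tool_rot: [0.655, 0.756, -0.0, 0.0]
force: [-1.3, 0.7, 7.1]
finger_gap: 0.098
gripper_force: 61.4
```

```bash
python3 -m pendant '[[[0,-0.0002,0,0,0,0.5,0],[0,-0.0002,0,0,0,0.5,0],[0,-0.0002,0,0,0,0.5,0],[0,-0.0002,0,0,0,0.5,0],[0,-0.0002,0,0,0,0.5,0],[0,-0.0002,0,0,0,0.5,0],[0,0,0,0,0,0,0]]]'
python3 - <<'E'
from h import *
go(.562,-.204,.104,33.2);print(monitor.sense()['ft_torque'])
E
```

```text
t: 9.4
tcp_pos: [0.5618, -0.2054, 0.1042]
tool_rot: [0.78, 0.626, -0.0, 0.0]
force: [-1.8, 0.3, 6.5]
finger_gap: 0.099
gripper_force: 61.5
t 9.40 p [ 0.5618 -0.2054  0.1042] yaw 77.55 tilt [-3.e-04  6.e-04  1.e+00] f [-1.8  0.3  6.5] gap 0.099 gf 61.5
shift mm [ 1.4  -0.09  0.2 ] units [ 0.0017 -0.0001  0.0003] |d| 0.0014 turnz units 6.450
[ 0.08662156  0.32366105 -0.01298233]
```

```bash
python3 -m pendant '[[[0,-0.0002,0,0,0,0.5,0],[0,-0.0002,0,0,0,0.5,0],[0,-0.0002,0,0,0,0.5,0],[0,-0.0002,0,0,0,0.5,0],[0,-0.0002,0,0,0,0.5,0],[0,-0.0002,0,0,0,0.5,0],[0,-0.0002,0,0,0,0.5,0],[0,-0.0002,0,0,0,0.5,0],[0,-0.0002,0,0,0,0.5,0],[0,-0.0002,0,0,0,0.5,0],[0,-0.0002,0,0,0,0.5,0],[0,-0.0002,0,0,0,0.5,0],[0,0,0,0,0,0.3,0],[0,0,0,0,0,0,0]]]'
python3 - <<'E'
from h import *
go(.562,-.204,.104,33.2);print(monitor.sense()['ft_torque'])
E
python3 -m pendant '[[[0,0,0,0,0,0.25,0],[0,0,0,0,0,0.25,0],[0,0,0,0,0,0,0]]]'
python3 - <<'E'
from h import *
go(.562,-.204,.104,33.2);print(monitor.sense()['ft_torque'])
E
```

```text
t: 10.8
tcp_pos: [0.5594, -0.2042, 0.1042]
tool_rot: [0.956, 0.295, -0.001, -0.0]
force: [-3.7, 0.5, 7.9]
finger_gap: 0.1
gripper_force: 61.7
t 10.80 p [ 0.5594 -0.2042  0.1042] yaw 34.28 tilt [1.6e-03 1.0e-04 1.0e+00] f [-3.7  0.5  7.9] gap 0.100 gf 61.7
shift mm [2.28 1.33 0.21] units [0.0028 0.0017 0.0003] |d| 0.0026 turnz units 0.156
[0.17084159 0.74309484 0.03349807]
t: 11.1
tcp_pos: [0.5592, -0.204, 0.1042]
tool_rot: [0.964, 0.267, -0.001, -0.0]
force: [-3.3, 1.5, 8.7]
finger_gap: 0.1
gripper_force: 61.9
t 11.10 p [ 0.5592 -0.204   0.1042] yaw 30.96 tilt [2.1e-03 2.0e-04 1.0e+00] f [-3.3  1.5  8.7] gap 0.100 gf 61.9
shift mm [2.39 1.44 0.2 ] units [0.003  0.0018 0.0002] |d| 0.0028 turnz units -0.326
[0.22164299 0.6376223  0.42945366]
```

```bash
python3 -m pendant '[[[0,0,0,0,0,0.3,0],[0,0,0,0,0,0,0]]]'
python3 - <<'E'
from h import *
go(.562,-.204,.104,98.2);print(monitor.sense()['ft_torque'])
s=snap('wrist')
P=cloud(s);q=P[(abs(P[...,0]-.562)<.05)&(abs(P[...,1]+.203)<.05)&(P[...,2]>.077)&(P[...,2]<.0825)]
print(cv2.minAreaRect((q[:,:2]*1000).astype(np.float32)))
E
```

```text
t: 11.3
tcp_pos: [0.5592, -0.2039, 0.1042]
tool_rot: [0.968, 0.25, -0.001, 0.0]
force: [-3.3, 1.0, 8.2]
finger_gap: 0.095
gripper_force: 63.9
t 11.30 p [ 0.5592 -0.2039  0.1042] yaw 29.01 tilt [2.4e-03 6.0e-04 1.0e+00] f [-3.3  1.   8.2] gap 0.095 gf 63.9
shift mm [2.47 1.43 0.21] units [0.0031 0.0018 0.0003] |d| 0.0029 turnz units -10.063
[0.23507497 0.62025634 0.89160369]
((564.7357788085938, -198.55711364746094), (46.39955520629883, 40.04249954223633), 38.070987701416016)
```

The torque reached 0.89 N m and the barrel measures 38.1°, a full 60° turn to the stop. Now turning it back home.

```bash
python3 -m pendant '[[[0,0,0,0,0,-0.5,0],[0,0,0,0,0,-0.5,0],[0,0.0002,0,0,0,-0.5,0],[0,0.0002,0,0,0,-0.5,0],[0,0.0002,0,0,0,-0.5,0],[0,0.0002,0,0,0,-0.5,0],[0,0.0002,0,0,0,-0.5,0],[0,0.0002,0,0,0,-0.5,0],[0,0.0002,0,0,0,-0.5,0],[0,0.0002,0,0,0,-0.5,0],[0,0.0002,0,0,0,-0.5,0],[0,0.0002,0,0,0,-0.5,0],[0,0.0002,0,0,0,-0.5,0],[0,0.0002,0,0,0,-0.5,0],[0,0.0002,0,0,0,-0.5,0],[0,0.0002,0,0,0,-0.5,0],[0,0.0002,0,0,0,-0.5,0],[0,0.0002,0,0,0,-0.5,0],[0,0.0002,0,0,0,-0.5,0],[0,0.0002,0,0,0,-0.5,0]]]'
python3 -m pendant '[[[0,0,0,0,0,-0.5,0],[0,0,0,0,0,-0.4,0],[0,0,0,0,0,0,0]]]'
python3 - <<'E'
from h import *
go(.562,-.204,.104,98.2);print(monitor.sense()['ft_torque'])
E
```

```text
t: 13.35
tcp_pos: [0.5628, -0.2054, 0.1042]
tool_rot: [0.658, 0.753, 0.0, 0.0]
force: [-2.0, 1.5, 5.9]
finger_gap: 0.099
gripper_force: 61.5
t: 13.65
tcp_pos: [0.563, -0.2053, 0.1042]
tool_rot: [0.617, 0.787, 0.0, 0.0]
force: [-1.5, 1.4, 6.4]
finger_gap: 0.102
gripper_force: 61.4
t 13.65 p [ 0.563  -0.2053  0.1042] yaw 103.73 tilt [-1.e-03 -1.e-04  1.e+00] f [-1.5  1.4  6.4] gap 0.102 gf 61.4
shift mm [ 1.47 -0.67  0.18] units [ 0.0018 -0.0008  0.0002] |d| 0.0016 turnz units 0.805
[ 0.30430247  0.17261172 -0.05712533]
```

```bash
python3 -m pendant '[[[0,0,0,0,0,-0.25,0],[0,0,0,0,0,-0.25,0],[0,0,0,0,0,0,0]]]'
python3 - <<'E'
from h import *
go(.562,-.204,.104,98.2);print(monitor.sense()['ft_torque'])
s=snap('wrist')
P=cloud(s);q=P[(abs(P[...,0]-.562)<.05)&(abs(P[...,1]+.203)<.05)&(P[...,2]>.077)&(P[...,2]<.0825)]
print(cv2.minAreaRect((q[:,:2]*1000).astype(np.float32)))
E
```

```text
t: 13.95
tcp_pos: [0.563, -0.2053, 0.1042]
tool_rot: [0.595, 0.804, 0.001, 0.0]
force: [-1.7, 1.5, 6.0]
finger_gap: 0.098
gripper_force: 62.2
t 13.95 p [ 0.563  -0.2053  0.1042] yaw 106.97 tilt [-1.3e-03 -8.0e-04  1.0e+00] f [-1.7  1.5  6. ] gap 0.098 gf 62.2
shift mm [ 1.5  -0.59  0.18] units [ 0.0019 -0.0007  0.0002] |d| 0.0016 turnz units 1.276
[ 0.32731363  0.24710289 -0.76137211]
((561.0284423828125, -198.19610595703125), (40.21402359008789, 48.55709457397461), 8.940910339355469)
```

Home stop confirmed: −0.76 N m, barrel at 8.9°. I'll unwind the play and draw the key out.

```bash
python3 -m pendant '[[[0,0,0,0,0,0.6,0],[0,0,0,0,0,0.65,0],[0,0,-0.0025,0,0,0,0],[0,0,-0.005,0,0,0,0],[0,0,-0.01,0,0,0,0],[0,0,-0.01,0,0,0,0],[0,0,-0.01,0,0,0,0],[0,0,-0.0125,0,0,0,0],[0,0,-0.0125,0,0,0,0],[0,0,-0.02,0,0,0,0],[0,0,0,0,0,0,0],[0,0,0,0,0,0,0]]]'
python3 - <<'E'
from h import *
go(.5111,.0592,.169,86.9)
s=snap('wrist','w3.png');P=cloud(s)
q=P[(abs(P[...,0]-.562)<.05)&(abs(P[...,1]+.203)<.05)&(P[...,2]>.077)&(P[...,2]<.0825)]
print(cv2.minAreaRect((q[:,:2]*1000).astype(np.float32)))
a=snap('scene');cv2.imwrite('pics/s3.png',cv2.resize(a['pixels'][60:260,180:400],None,fx=2.5,fy=2.5)[...,::-1])
E
```

```text
t: 15.2
tcp_pos: [0.5629, -0.2056, 0.1695]
tool_rot: [0.652, 0.758, 0.0, 0.001]
force: [-0.5, -0.3, -0.4]
finger_gap: 0.095
gripper_force: 60.5
t 15.20 p [ 0.5629 -0.2056  0.1695] yaw 98.56 tilt [-1.e-03  6.e-04  1.e+00] f [-0.5 -0.3 -0.4] gap 0.095 gf 60.5
shift mm [269.54 -11.83   0.27] units [ 3.369e-01 -1.480e-02  3.000e-04] |d| 0.2698 turnz units 1.695
((559.9895629882812, -192.2989501953125), (39.91055679321289, 37.020877838134766), 9.490257263183594)
```

View pics/s3.png

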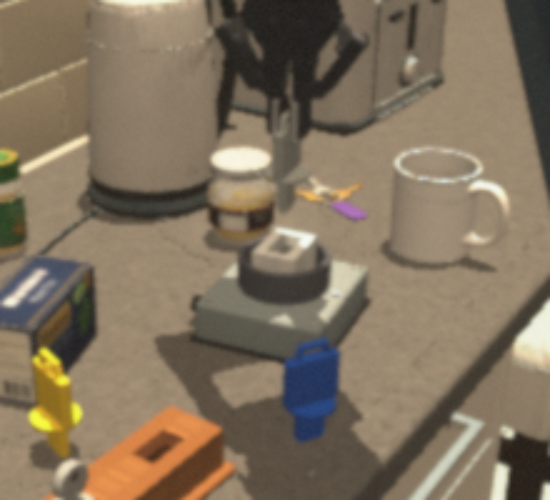

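View pics/w3.png

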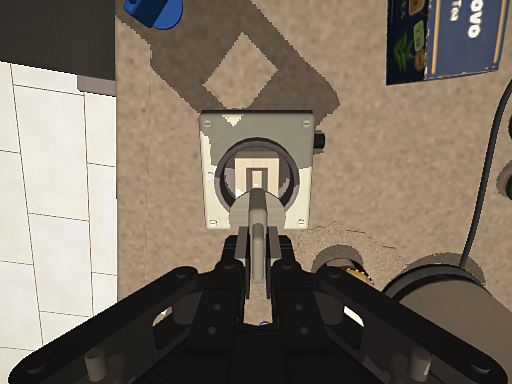

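The key is out and still upright above the empty slot at (258,178). Returning it to the stand.

```bash
python3 -m pendant '[[[0.0481,-0.0021,0,0,0,0,0],[0.0481,-0.0021,0,0,0,0,0],[0.0481,-0.0021,0,0,0,0,0],[0.0481,-0.0021,0,0,0,0,0],[0.0481,-0.0021,0,0,0,0,0],[0.0481,-0.0021,0,0,0,0,0],[0.0481,-0.0021,0,0,0,0,0],[0,0,0,0,0,0.85,0],[0,0,0,0,0,0.85,0],[0,0,0,0,0,0,0],[0,0,0,0,0,0,0]]]'
python3 - <<'E'
from h import *
go(.5109,.0592,.169,86.9)
s=snap('wrist','w4.png');P=cloud(s)
near=(abs(P[...,0]-.512)<.05)&(P[...,1]>-.01)&(P[...,1]<.21)
q=P[near&(P[...,2]>.036)&(P[...,2]<.0435)];print('blk',cv2.minAreaRect((q[:,:2]*1000).astype(np.float32)))
from scipy.optimize import least_squares
m=near&(P[...,2]>.142)&(P[...,2]<.152)
cols=np.where(m.any(0))[0];top=np.array([np.argmax(m[:,c]) for c in cols]);k=top<212
pts=onplane(s,np.c_[cols[k],top[k]-.5],.1475)[:,:2]*1000
f=least_squares(lambda p:np.hypot(pts[:,0]-p[0],pts[:,1]-p[1])-20,[511,60],loss='soft_l1');print('collar',f.x,np.abs(f.fun).mean())
E
```

```text
t: 16.4
tcp_pos: [0.5107, 0.0591, 0.1685]
tool_rot: [0.725, 0.688, -0.0, -0.0]
force: [-0.4, -0.2, -0.8]
finger_gap: 0.096
gripper_force: 60.5
t 16.40 p [0.5107 0.0591 0.1685] yaw 86.98 tilt [ 1.1e-03 -1.0e-04  1.0e+00] f [-0.4 -0.2 -0.8] gap 0.096 gf 60.5
shift mm [ 0.09  0.16 -0.54] units [ 0.0001  0.0002 -0.0007] |d| 0.0006 turnz units 0.012
blk ((512.5769653320312, 117.01539611816406), (159.11566162109375, 50.0731315612793), 87.02201843261719)
collar [510.3839984   62.54894172] 0.2565109809390956
```

```bash
python3 -m pendant '[[[0,0,0.03,0,0,0,0],[0,0,0.03,0,0,0,0],[0,0,0.02,0,0,0,0],[0,0,0.005,0,0,0,0],[0,0,0.005,0,0,0,0],[0,0,0,0,0,0,0]]]'
python3 -m pendant '[[[0,0,0.004,0,0,0,0],[0,0,0.004,0,0,0,0],[0,0,0.004,0,0,0,0],[0,0,0.004,0,0,0,0],[0,0,0.004,0,0,0,0],[0,0,0.004,0,0,0,0],[0,0,0,0,0,0,0]]]'
```

```text
t: 17.05
tcp_pos: [0.5113, 0.0589, 0.097]
tool_rot: [0.726, 0.687, 0.0, 0.0]
force: [0.6, -0.4, -0.4]
finger_gap: 0.098
gripper_force: 60.6
t: 17.75
tcp_pos: [0.5107, 0.0592, 0.0772]
tool_rot: [0.726, 0.687, -0.0, -0.0]
force: [-0.5, -0.5, -0.3]
finger_gap: 0.099
gripper_force: 60.6
```

```bash
python3 -m pendant '[[[0,0,0.004,0,0,0,0],[0,0,0.004,0,0,0,0],[0,0,0.003,0,0,0,0],[0,0,0.0015,0,0,0,0],[0,0,0.0015,0,0,0,0],[0,0,0,0,0,0,0]]]'
```

```text
t: 18.35
tcp_pos: [0.511, 0.0592, 0.0665]
tool_rot: [0.726, 0.687, -0.0, -0.0]
force: [-0.5, -0.2, -1.3]
finger_gap: 0.098
gripper_force: 60.5
```

```bash
python3 -m pendant '[[[0,0,0.001,0,0,0,0],[0,0,0.001,0,0,0,0],[0,0,0,0,0,0,0],[0,0,0,0,0,0,0]]]'
```

```text
t: 18.75
tcp_pos: [0.511, 0.0592, 0.0662]
tool_rot: [0.726, 0.688, 0.0, 0.0]
force: [-3.0, -0.0, 8.4]
finger_gap: 0.098
gripper_force: 61.8
```

Seated with an 8 N reaction, at the same height as the grasp. Releasing and retreating.

```bash
python3 -m pendant '[[[0,0,-0.001,0,0,0,0],[0,0,0,0,0,0,0.2],[0,0,0,0,0,0,0.4],[0,0,0,0,0,0,0.6],[0,0,0,0,0,0,0.6],[0,0,0,0,0,0,0.6],[0,0,-0.02,0,0,0,0.6],[0,0,-0.04,0,0,0,0.6],[0,0,-0.05,0,0,0,0.6],[0,0,-0.05,0,0,0,0.6],[-0.05,0,0,0,0,0,0.6],[-0.05,0,0,0,0,0,0.6],[-0.05,0,0,0,0,0,0.6],[-0.05,0,0,0,0,0,0.6],[0,0,0,0,0,0,0.6],[0,0,0,0,0,0,0.6]]]'
python3 - <<'E'
from h import *
go(.5109,.0592,.169,86.9)
a=snap('scene');cv2.imwrite('pics/s5.png',cv2.resize(a['pixels'][120:320,140:360],None,fx=2.5,fy=2.5)[...,::-1])
for n in('top','wrist'):
    s=snap(n);P=cloud(s)
    for lo,hi in((.0435,.049),(.052,.107)):
        m=((P[...,2]>lo)&(P[...,2]<hi)&(abs(P[...,0]-.512)<.035)&(P[...,1]>.02)&(P[...,1]<.1))
        if m.any():
            q=P[m];print(n,lo,len(q),np.median(q[:,2]),np.percentile(q[:,2],99),cv2.minAreaRect((q[:,:2]*1000).astype(np.float32)))
    q=P[(abs(P[...,0]-.562)<.05)&(abs(P[...,1]+.203)<.05)&(P[...,2]>.0765)&(P[...,2]<.084)]
    if len(q)>20:print('barrel',len(q),cv2.minAreaRect((q[:,:2]*1000).astype(np.float32)))
E
```

```text
t: 20.35
tcp_pos: [0.5019, -0.1012, 0.1936]
tool_rot: [0.727, 0.687, 0.0, -0.0]
force: [-0.3, 0.8, 0.1]
finger_gap: 0.598
gripper_force: 0.0
t 20.35 p [ 0.5019 -0.1012  0.1936] yaw 86.72 tilt [ 5.e-04 -7.e-04  1.e+00] f [-0.3  0.8  0.1] gap 0.598 gf 0.0
shift mm [160.64  -0.2   24.68] units [ 2.008e-01 -2.000e-04  3.080e-02] |d| 0.1625 turnz units -0.026
top 0.0435 198 0.045211030688963205 0.048531593140030735 ((511.0757751464844, 66.08004760742188), (62.87955856323242, 50.543514251708984), 85.09333038330078)
top 0.052 156 0.08707152698712134 0.1018693830272991 ((511.4712829589844, 58.99982833862305), (44.678955078125, 9.928594589233398), 88.53569030761719)
wrist 0.0435 884 0.04581677288151034 0.04772811652439842 ((509.2886047363281, 47.96150207519531), (52.498497009277344, 48.006019592285156), 86.89025115966797)
wrist 0.052 435 0.08722179116478901 0.10043596207967141 ((509.9049377441406, 49.916099548339844), (22.103979110717773, 9.653093338012695), 88.46387481689453)
barrel 277 ((545.6553955078125, -202.999755859375), (8.538522720336914, 54.8287239074707), 8.441157341003418)
```

View pics/s5.png

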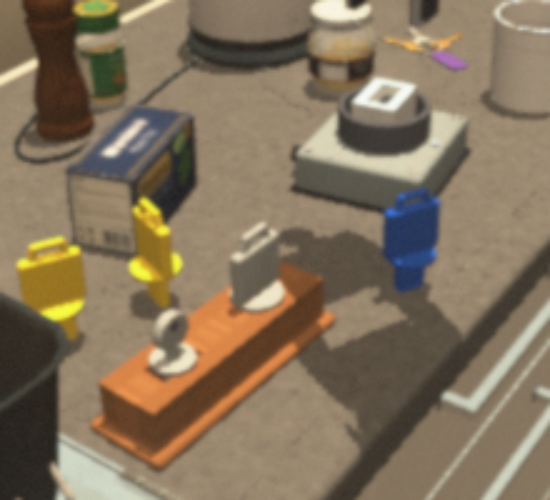

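The large key stands upright in its slot at (255,270) with its collar down. The small key is untouched, and the barrel is home at 8.4°.

```bash
python3 -c "
from station import job
print(job.sign_off())"
```

```text
the job is handed in; nothing more can be done
None
```

The safety switch was reset with the large key, turned clockwise to the stop and back home; the key is upright and fully down in its own slot, the small key was not touched, and the job was handed in at about 20.5 s.

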